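# Park both sprung clamp slides of the welding jig

### The job

The weld is finished and both sprung clamp slides of the jig still press on the tube. Push each slide back from the tube by its upright lug until its stop pin has snapped down behind the tooth, then let it go, so that the slide springs forward a little and stays caught on the pin at its middle position with the jaw clear of the tube. Only push, and no harder than the spring calls for: the tube stays lying in its cradles, and the other things on the bench stay where they are.

Things in the scene. Friction and masses are not known exactly. Their poses are not given: they have to be found in the camera images.
- jig: Welding jig fixed to the bench: aluminium plate 306 x 250 x 12 mm with two equal clamp stations, 70 mm either side of its middle line. Origin: on the bench, on the middle line, straight below the front faces of the two lugs while the slides are forward. +x: the way the slides are pushed back; +y: towards the left station. Per station, guide rails at x -40 to 78 mm, 48 mm over both, 40 mm high.
- lug_left (a point): Middle of the front face of the left slide's lug (jig's +y side), 62 mm above the bench; moves with the slide, jig's axes. The lug is an upright steel plate 34 mm wide, 8 mm thick, from 36 to 80 mm above the bench, with a gusset behind. Its front face looks to the jig's -x. Free gap before it: 50 mm to the slide's own jaw (top 47 mm high), 68 mm to the tube.
- lug_right (a point): The same point of the right slide's lug (jig's -y side).
- slide_left (a joint): Left slide's position along the jig's +x (m). 0: forward, jaw on the tube. A spring urges it forward: 6 N at 0, 12 N at 0.042, the hard end. From 0.003 its ramped tooth lifts the sprung stop pin (up to 3 N more); at 0.025 the pin has snapped down behind the tooth. Let go between 0.027 and 0.042 it returns to 0.025 and stays on the pin, parked; let go before 0.024 it goes back to 0.
- slide_right (a joint): The same for the right slide.
- knob_left (a point): Top of the left stop pin's round black knob, 20 mm diameter, 84 mm above the bench, on a steel bridge over the slide 95 mm behind the lug's front face. It rises 6 mm while the tooth passes under it. Behind it stands the grey spring housing, 46 mm high.
- knob_right (a point): The same point of the right stop pin.
- tube: Welded aluminium tube, 38 mm diameter, 300 mm long, round flange of 64 mm diameter near one end. It lies loose across the jig in the cradles of both stations, its axis along the jig's y, 35 mm above the bench and 87 mm in front of the lugs' front faces (tube top 54 mm high). Behind it (jig's -x) are fixed stops 52 mm high. Origin: on its axis, half-way along; its own y towards the flange.
- wire_brush: A wire brush, wooden handle and back with rows of brass bristles, 280 mm long and 26 mm high, lying on its side beside the jig. Origin: underside, middle.
- hammer: A hammer lying flat on the other side of the jig, handle along its own x, head at +x. Origin: underside, middle.
- offcut: A tube offcut, 38 mm diameter, 65 mm high, standing on end on the jig plate (12 mm above the bench) between the two stations, towards the back. Origin: middle of its underside.

How it is judged:
By the outcome, as a careful person would: the job done as asked, in the order asked, and still so for the second after the job is handed in, with the robot touching nothing.
It also fails if it takes over 48 s, if anything falls off the work surface, if the arm or the gripper's body presses on something with over 40 N, if the wrist force passes 120 N, or if a joint passes its speed limit or range.

### The arm

A 6-joint arm with a two-finger parallel gripper is mounted at the origin on the work surface. World frame = base frame: x ahead of the robot, y to its left, z up, the work surface at z = 0. Lengths are in m, angles in rad, forces in N, time in s.
With the tool pointing down it reaches from about 0.4 to 0.825 m from the base axis. Payload 7 kg.
Tool frame: the origin (TCP) lies midway between the tips of the shut fingers; the grasp point (between the pads) lies arm.hold_point_z behind it (arm.hold_point_z is the distance from the TCP to the grasp point, in m); z points along the fingers, y is the line along which they close (so a half turn about z gives the same grasp; the last joint's range is limited). The gripper opens to 88 mm and grips with 3 to 60 N. Pads are 19 mm wide; open, the fingers measure 130 mm over their backs; the gripper's body (78 mm by 193 mm) begins 47 mm behind the grasp point.
Start: joints at [1.577, 0.359, 0.012, 0, -1.224, -0.288], TCP at [0.188, 0.648, 0.227] pointing down, gripper open.
Joint ranges: [-3.07, 3.07], [-1.43, 2.12], [-1.02, 1.25], [-3.03, 1.67], [-3.05, -0], [-3.03, 3.03]. Speed limits (rad/s): [2.39, 2.39, 3.01, 3.14, 3.14, 3.14].

### API

Orientations are given as [roll, pitch, yaw] about the fixed x, y, z axes, in that order (R = Rz(yaw) Ry(pitch) Rx(roll)).
In Python, from station import arm gives the robot as it stands.
- The arm moves only by the shell command python3 -m crank 'ROWS' [OPENING] [FORCE]. ROWS is JSON, a list that holds one entry, the list of rows, each a list of 4 numbers: the shift along the tool's x, y, z in units of 25 mm (1.0 is 25 mm), then the turn about the tool's z in units of 5 degrees (1.0 is 5 degrees). A call has 1 to 12 rows; each row is the pose to reach, as a shift and turn from the pose commanded when the call began, along the tool's axes at that moment; what a row does not reach only later rows make up. A row lasts 1/8 s, in which the tool goes at most 62.5 mm and 10.7 degrees, less where a joint would pass 70% of its speed; a pose out of reach is approached as far as the arm can. A call with a gripper value outside its range is refused whole. OPENING is the closure, from 0 (fully open) to 1 (shut), set as the call begins (- or left out, the last holds). The fingers move at their own pace and stop on an object; FORCE is the grip in N (left out, the last holds). Time passes only in rows, so rows that repeat a pose let the fingers close. It gives the time, the measured TCP pose, the force, the opening and the grip force at its end, in the units of the state.
- arm.get_state(): the state, without advancing time (a new reading comes with each control period).
- arm.grab_frame(name): name is "scene" or "side" or "wrist"; returns (picture, depth): 384x512x3 uint8, red, green, blue; 384x512 float32, m along the optical axis (not along the pixel's ray), 0 where there is no reading.
- arm.get_calibration(name): a dict with "mtx" (3x3 intrinsics, pixels), "R" (3x3) and "t" (3): a world point X has camera coordinates R X + t; the wrist camera has in their place "mount" (4x4, takes a point from camera to tool coordinates, whose origin is the TCP and whose axes are the flange's). Camera axes: x right, y down, z forward; pixel columns grow to the right and rows downward; lengths in m; the calibration is good to about 2 mm. A picture is of the moment at which its call begins: read the wrist's pose just before it. get_calibration takes no time and is no camera call.
- arm.job_done(): hands the job in; it is judged then, once.
Trained networks look in the newest picture that a camera, given by its name, has taken for a name from the list of things; names that differ only in an ending like _2 or _b are one class to them, and where a whole thing is asked for, a point or a joint stands for the part that bears it (a point fixed in the world has none). Each returns a list of dicts, best first, with "score" (0 to 1); they miss things now and then, are a little off and sometimes report something else, mostly with a low value. They report only what shows in the picture. A call takes as long as a camera call.
- arm.recognise(thing, camera): "extent" ([left, top, width, height] in pixels, round what is visible of it).
- arm.trace(thing, camera): "mask" (384x512 bool, what is visible of it) and "extent" ([left, top, width, height] in pixels, round what is visible of it).
The state is a dict: "t": time; "q": joint angles; "qd": joint speeds; "joint_efforts": joint torques, N m; "eef_pos": TCP position; "ee_rot": TCP orientation; "force": force on the tool from outside, world axes, zero at the start; "moment": the same for the moment, N m; "width": finger opening in m; "gripper_force": force on a finger pad.
Only numpy, scipy, OpenCV 4.12 (cv2) and the standard library are available. Lean on these libraries where they do the work, as an engineer would, in place of code of your own. Each camera call takes 0.05 s, during which the arm holds its last target. There are 200 camera calls.

## Working session

There is one attempt and no reset: what is moved stays moved. The work goes in short steps, Python scripts to look and compute and a shell command to move; the robot and the scene stay as the last step left them, time stands still between calls to the robot, and variables do not carry over. Pictures are saved under pics/ and viewed, at most 10 in all, crops included, and the job is handed in when it is done.

```bash
mkdir -p pics; cat > h.py <<'E'
import numpy as np, cv2
from station import arm
def snap(c,name=None):
    p,d=arm.grab_frame(c)
    if name: cv2.imwrite(f'pics/{name}.png',p[:,:,::-1])
    return p,d
def world(c,d,mask):
    k=arm.get_calibration(c);K=np.array(k['mtx']);v,u=np.nonzero(mask&(d>0));z=d[v,u]
    pc=np.stack([(u-K[0,2])*z/K[0,0],(v-K[1,2])*z/K[1,1],z],1)
    return (pc-np.array(k['t']))@np.array(k['R'])
E
python3 - <<'E'
from h import *
s=arm.get_state();print(s['t'],s['eef_pos'],s['ee_rot'],s['width'])
for c in('scene','side'):
    p,d=snap(c,c)
    for n in('lug_left','lug_right','knob_left','knob_right','tube','offcut','wire_brush','hammer'):
        for r in arm.trace(n,c)[:2]:
            w=world(c,d,r['mask'])
            print(c,n,round(r['score'],2),r['extent'],len(w),np.round(np.median(w,0),3) if len(w) else'',np.round(np.percentile(w,[3,97],axis=0),3).tolist() if len(w) else '')
E
```

```text
0.0 [0.1876019  0.64789625 0.22562708] [ 3.13995016e+00 -1.61838745e-04 -2.81926840e-01] 0.08764577347658917
scene lug_left 0.71 [208.6, 153.2, 109.0, 45.8] 1473 [ 0.486 -0.037  0.049] [[0.437, -0.197, 0.026], [0.533, 0.079, 0.06]]
scene lug_right 0.83 [168.7, 164.2, 70.0, 61.3] 430 [ 0.589 -0.104  0.047] [[0.52, -0.129, 0.03], [0.633, -0.091, 0.081]]
scene lug_right 0.5 [252.5, 177.6, 31.1, 36.2] 479 [0.553 0.032 0.048] [[0.485, 0.006, 0.031], [0.596, 0.043, 0.081]]
scene knob_right 0.54 [186.8, 178.2, 6.3, 14.2] 77 [ 0.679 -0.079  0.082] [[0.669, -0.088, 0.071], [0.685, -0.074, 0.086]]
scene tube 0.7 [207.4, 148.8, 109.6, 50.4] 1544 [ 0.486 -0.036  0.049] [[0.437, -0.199, 0.025], [0.533, 0.079, 0.06]]
scene offcut 0.64 [199.4, 197.8, 25.7, 39.0] 565 [0.7   0.013 0.058] [[0.678, -0.014, 0.019], [0.713, 0.022, 0.079]]
scene wire_brush 0.93 [304.9, 190.6, 50.8, 78.1] 1209 [0.555 0.208 0.023] [[0.397, 0.16, 0.008], [0.634, 0.233, 0.028]]
scene hammer 0.72 [101.1, 151.3, 94.9, 54.0] 1129 [ 0.696 -0.27   0.022] [[0.539, -0.306, 0.002], [0.785, -0.228, 0.029]]
side lug_left 0.95 [238.7, 187.5, 53.6, 25.1] 379 [0.546 0.032 0.04 ] [[0.481, 0.01, 0.022], [0.612, 0.049, 0.078]]
side lug_right 0.72 [230.8, 168.0, 52.3, 18.4] 357 [ 0.578 -0.104  0.037] [[0.514, -0.131, 0.014], [0.651, -0.083, 0.078]]
side knob_left 0.68 [224.5, 238.9, 117.5, 27.3] 1355 [0.52  0.2   0.018] [[0.371, 0.161, 0.001], [0.625, 0.234, 0.026]]
side offcut 0.81 [204.0, 182.1, 19.3, 21.0] 285 [0.688 0.018 0.06 ] [[0.673, -0.013, 0.031], [0.706, 0.026, 0.076]]
side wire_brush 0.84 [224.7, 245.3, 116.3, 21.5] 1374 [0.52  0.2   0.018] [[0.373, 0.161, 0.0], [0.624, 0.234, 0.026]]
side wire_brush 0.58 [231.7, 166.0, 49.4, 21.7] 194 [ 0.539 -0.106  0.044] [[0.514, -0.129, 0.018], [0.605, -0.087, 0.078]]
side hammer 0.89 [195.4, 150.6, 82.9, 21.4] 732 [ 0.665 -0.267  0.019] [[0.54, -0.327, -0.001], [0.775, -0.225, 0.027]]
```

```bash
cd pics; python3 -c "
import cv2,numpy as np
cv2.imwrite('both.png',cv2.resize(np.vstack([cv2.imread('scene.png'),cv2.imread('side.png')]),None,fx=.78,fy=.78))"
```

```text
(no output)
```

View pics/both.png

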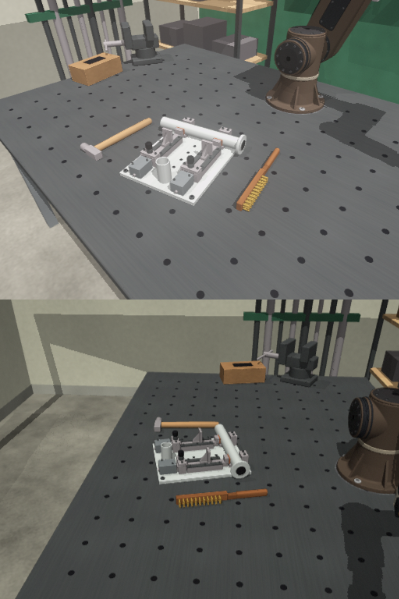

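The pictures show the jig with its slides pushed away from the robot at a yaw of about 15°. The tube is nearest the robot (scene about (265,175)) and the knobs and offcut are at the back. Next I fit the jig frame from the depth clouds.

```bash
python3 - <<'E'
from h import *
k=arm.get_calibration('wrist');print(np.round(k['mount'],3).tolist())
for c in('scene','side'):
    p,d=snap(c)
    w=world(c,d,d>0)
    t=[r for r in arm.trace('tube','scene')][:1]
    m=(w[:,0]>.4)&(w[:,0]<.8)&(w[:,1]>-.22)&(w[:,1]<.12)
    w=w[m]
    top=w[(w[:,2]>.049)&(w[:,2]<.058)]
    # tube: line through its top band
    tb=top[(top[:,0]+.256*top[:,1])<.53]
    l=cv2.fitLine(tb[:,:2].astype(np.float32),cv2.DIST_HUBER,0,.01,.01).ravel();print(c,'tube',l,len(tb),tb[:,:2].min(0),tb[:,:2].max(0))
    h=w[(w[:,2]>.066)&(w[:,2]<.1)]
    g=np.zeros((400,400),np.uint8);ij=((h[:,:2]-[.4,-.25])/.001).astype(int);g[ij[:,0],ij[:,1]]=255
    n,lab=cv2.connectedComponents(cv2.dilate(g,np.ones((9,9))))
    for i in range(1,n):
        q=h[lab[ij[:,0],ij[:,1]]==i]
        if len(q)>8:print(len(q),q.mean(0).round(4),q.min(0).round(3),q.max(0).round(3))
E
```

```text
[[-0.0, -0.954, -0.298, 0.081], [1.0, -0.0, -0.0, 0.001], [-0.0, -0.298, 0.954, -0.159], [0.0, 0.0, 0.0, 1.0]]
scene tube [ 0.2536779  -0.96728873  0.48370367 -0.05505891] 926 [ 0.41641981 -0.21130466] [0.53663141 0.08188888]
19 [0.4462 0.0711 0.0675] [0.435 0.066 0.066] [0.455 0.076 0.069]
116 [0.5528 0.0291 0.0755] [0.541 0.012 0.066] [0.56  0.045 0.084]
97 [ 0.5895 -0.1054  0.0756] [ 0.58  -0.125  0.067] [ 0.597 -0.09   0.083]
100 [0.6417 0.054  0.08  ] [0.63  0.042 0.066] [0.649 0.061 0.087]
88 [ 0.6783 -0.0799  0.0797] [ 0.666 -0.092  0.066] [ 0.686 -0.074  0.088]
204 [0.6955 0.0041 0.0736] [ 0.677 -0.016  0.066] [0.714 0.022 0.08 ]
side tube [ 0.26589325 -0.9640025   0.49184498 -0.1047307 ] 623 [ 0.41410075 -0.21479715] [0.52889436 0.08806061]
48 [0.5474 0.0347 0.0758] [0.54  0.013 0.067] [0.555 0.049 0.083]
38 [ 0.5843 -0.0998  0.0748] [ 0.578 -0.12   0.067] [ 0.591 -0.086  0.081]
63 [0.6347 0.0581 0.0777] [0.626 0.045 0.066] [0.644 0.066 0.086]
52 [ 0.6714 -0.0775  0.0775] [ 0.663 -0.088  0.067] [ 0.68  -0.069  0.085]
106 [0.691  0.0063 0.0722] [ 0.673 -0.017  0.066] [0.708 0.027 0.079]
```

```bash
python3 -m crank '[[[1.63,1.69,0,-0.5],[3.26,3.38,0,-1],[4.9,5.08,0,-1.6],[6.53,6.77,0,-2.1],[8.16,8.46,0,-2.6],[9.8,10.15,0,-3.1],[11.43,11.84,0,-3.6],[13.06,13.53,0,-4.2],[14.7,15.23,0,-4.7],[16.3,16.9,0,-5.2],[18,18.6,0,-5.7],[19.59,20.3,0,-6.23]]]' 1 20 && python3 -m crank '[[[0,0,1,0],[0,0,2,0],[0,0,2,0]]]'; python3 - <<'E'
from h import *
s=arm.get_state();print(s['t'],s['eef_pos'],s['ee_rot'],s['width'],s['force'],arm.hold_point_z)
R=cv2.Rodrigues
from scipy.spatial.transform import Rotation as Ro
T=np.eye(4);T[:3,:3]=Ro.from_euler('xyz',s['ee_rot']).as_matrix();T[:3,3]=s['eef_pos']
k=arm.get_calibration('wrist');M=T@np.array(k['mount']);K=np.array(k['mtx'])
p,d=snap('wrist','w1')
v,u=np.nonzero(d>0);z=d[v,u]
w=np.stack([(u-K[0,2])*z/K[0,0],(v-K[1,2])*z/K[1,1],z,z*0+1],1)@M.T
w=w[:,:3]
h=w[(w[:,2]>.068)&(w[:,2]<.1)&(w[:,0]>.4)]
h=h[(h[:,0]<.8)&(abs(h[:,1])<.25)]
g=np.zeros((400,600),np.uint8);ij=((h[:,:2]-[.4,-.25])/.001).astype(int);g[ij[:,0],ij[:,1]]=255
n,lab=cv2.connectedComponents(cv2.dilate(g,np.ones((5,5))))
c,sn=np.cos(.262),np.sin(.262)
for i in range(1,n):
    q=h[lab[ij[:,0],ij[:,1]]==i]
    if len(q)>30:
        J=q[:,:2]@np.array([[c,-sn],[sn,c]])
        print(len(q),q.mean(0).round(4),'jig-aligned',np.percentile(J,[2,98],axis=0).round(4).tolist(),q[:,2].max().round(3))
E
```

```text
t: 2.6
eef_pos: [0.5179, 0.0228, 0.227]
ee_rot: [-3.142, -0.001, 0.263]
force: [0.7, 1.1, 0.0]
width: 0.0003
gripper_force: 0.0
t: 2.98
eef_pos: [0.5159, 0.024, 0.1751]
ee_rot: [3.141, 0.004, 0.261]
force: [-0.7, -0.1, 0.7]
width: 0.0004
gripper_force: 0.0
2.975 [0.51589044 0.02398328 0.17512854] [3.14132853 0.00350437 0.26109389] 0.00041377687485645196 [-0.67387216 -0.11535397  0.66120946] 0.0188
598 [0.5503 0.0267 0.0788] jig-aligned [[0.5337, -0.1328], [0.5427, -0.1008]] 0.083
658 [ 0.5864 -0.1066  0.0783] jig-aligned [[0.5343, -0.2725], [0.5431, -0.2396]] 0.083
784 [0.6365 0.05   0.0835] jig-aligned [[0.6191, -0.1254], [0.6369, -0.1079]] 0.087
1035 [ 0.6725 -0.0822  0.0817] jig-aligned [[0.6196, -0.264], [0.6373, -0.2467]] 0.087
```

View pics/w1.png

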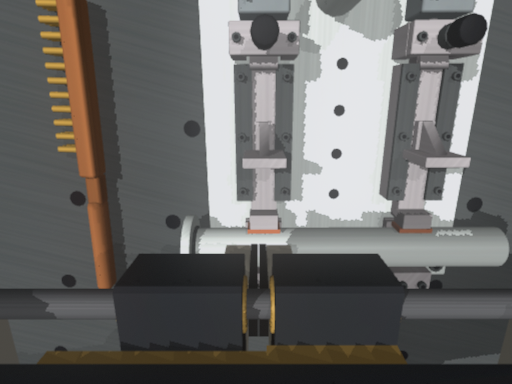

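The wrist view shows the left lug at (265,160), the right lug at (435,160) and the jaws by the tube. The lug fronts are 29 mm ahead of the TCP and 6 mm to one side.

```bash
python3 -m crank '[[[0,0.26,1.5,0],[0,0.26,3,0],[0,0.26,4.2,0],[0,0.26,4.75,0],[0,0.26,4.75,0],[0,0.26,4.75,0]]]'; python3 -m crank '[[[0.2,0,0,0],[0.4,0,0,0],[0.5,0,0,0],[0.5,0,0,0]]]'
```

```text
t: 3.78
eef_pos: [0.5198, 0.0189, 0.0592]
ee_rot: [3.142, -0.002, 0.262]
force: [0.0, 0.2, 0.9]
width: 0.0005
gripper_force: 0.0
t: 4.28
eef_pos: [0.531, 0.0217, 0.0578]
ee_rot: [-3.142, -0.0, 0.262]
force: [0.6, 0.1, -0.3]
width: 0.0006
gripper_force: 0.0
```

```bash
python3 -m crank '[[[0.08,0,0,0],[0.16,0,0,0],[0.24,0,0,0],[0.32,0,0,0],[0.32,0,0,0]]]'; python3 - <<'E'
from h import *
p,d=snap('wrist','w2');print(arm.get_state()['force'])
E
```

```text
t: 4.9
eef_pos: [0.5367, 0.0231, 0.0574]
ee_rot: [3.142, 0.004, 0.262]
force: [-6.7, -0.3, 4.8]
width: 0.0003
gripper_force: 3.1
[-5.62526099 -0.61429824  4.11687549]
```

View pics/w2.png

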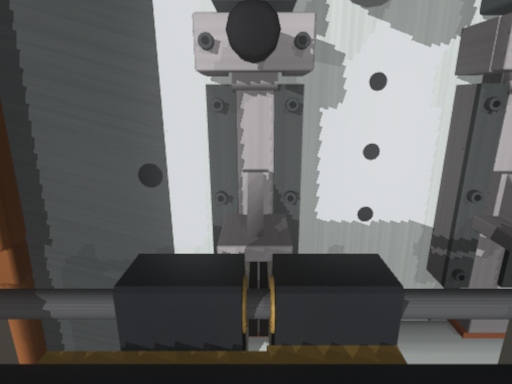

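Contact with the left lug is confirmed at about 6 N, with the fingers centred on it (255,240). I push on slowly.

```bash
python3 -m crank '[[[0.1,0,0,0],[0.2,0,0,0],[0.3,0,0,0],[0.4,0,0,0],[0.5,0,0,0],[0.6,0,0,0]]]';python3 -m crank '[[[0.1,0,0,0],[0.2,0,0,0],[0.3,0,0,0],[0.4,0,0,0],[0.4,0,0,0]]]'; python3 -m crank '[[[0.1,0,0,0],[0.2,0,0,0],[0.2,0,0,0],[0.2,0,0,0]]]'
```

```text
t: 5.7
eef_pos: [0.5485, 0.0261, 0.0571]
ee_rot: [3.142, 0.008, 0.261]
force: [-15.2, -0.6, 10.7]
width: 0.0005
gripper_force: 7.2
t: 6.32
eef_pos: [0.5596, 0.0292, 0.0571]
ee_rot: [3.142, 0.006, 0.261]
force: [-8.7, -1.1, 6.3]
width: 0.001
gripper_force: 4.5
t: 6.82
eef_pos: [0.564, 0.0303, 0.0571]
ee_rot: [3.142, 0.007, 0.261]
force: [-11.2, -0.3, 6.5]
width: 0.0006
gripper_force: 5.2
```

```bash
python3 -m crank '[[[0.08,0,0,0],[0.15,0,0,0],[0.15,0,0,0]]]';python3 -m crank '[[[-0.08,0,0,0],[-0.16,0,0,0],[-0.24,0,0,0],[-0.32,0,0,0],[-0.4,0,0,0],[-0.6,0,0,0],[-0.9,0,0,0],[-0.9,0,0,0]]]'; python3 - <<'E'
from h import *
p,d=snap('wrist','w3');print(arm.get_state()['force'])
E
```

```text
t: 7.2
eef_pos: [0.5675, 0.0313, 0.0571]
ee_rot: [3.142, 0.007, 0.261]
force: [-11.2, -1.4, 7.8]
width: 0.0003
gripper_force: 5.5
t: 8.2
eef_pos: [0.5491, 0.0265, 0.058]
ee_rot: [-3.142, -0.0, 0.262]
force: [0.3, 0.2, -0.8]
width: 0.0005
gripper_force: 0.0
[ 0.16133699 -0.02560663 -0.61575783]
```

View pics/w3.png

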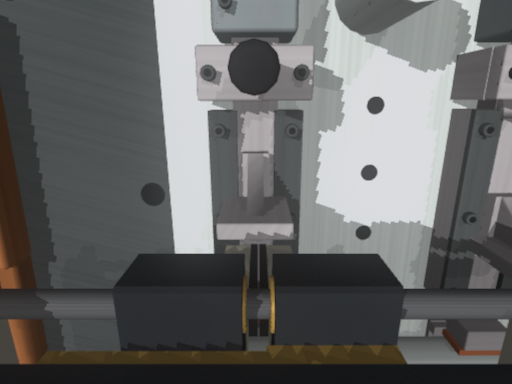

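The left lug (255,220) stays back with zero force on the tool, so it is parked. Now the right slide, 139 mm to one side.

```bash
python3 -m crank '[[[0,0,-1,0],[-0.3,0.5,-2,0],[-0.97,2,-2,0],[-0.97,3.8,-2,0],[-0.97,5.2,-2,0],[-0.97,5.58,-1.5,0],[-0.97,5.58,-0.6,0],[-0.97,5.58,0,0],[-0.97,5.58,0,0],[-0.97,5.58,0,0]]]'; python3 -m crank '[[[0.1,0,0,0],[0.2,0,0,0],[0.3,0,0,0],[0.4,0,0,0],[0.46,0,0,0],[0.46,0,0,0]]]'
python3 - <<'E'
from h import *
p,d=snap('wrist','w4');print(arm.get_state()['force'])
E
```

```text
t: 9.5
eef_pos: [0.5625, -0.114, 0.0583]
ee_rot: [3.141, -0.0, 0.263]
force: [0.7, 0.2, -0.1]
width: 0.0004
gripper_force: 0.0
t: 10.25
eef_pos: [0.5719, -0.1117, 0.0576]
ee_rot: [-3.141, 0.002, 0.262]
force: [-5.5, -1.0, 3.6]
width: 0.0005
gripper_force: 2.6
[-4.67052289 -1.85965098  3.58882361]
```

View pics/w4.png

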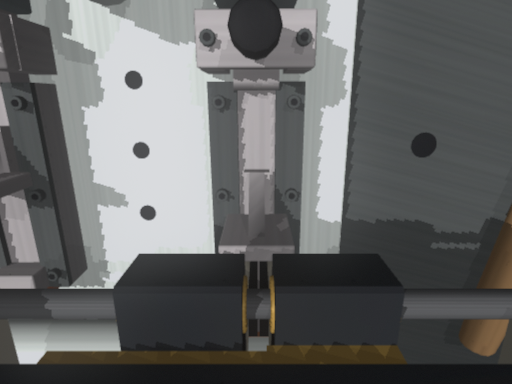

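The fingers are centred on the right lug (257,240) and in contact.

```bash
python3 -m crank '[[[0.1,0,0,0],[0.2,0,0,0],[0.3,0,0,0],[0.4,0,0,0],[0.5,0,0,0],[0.6,0,0,0]]]';python3 -m crank '[[[0.1,0,0,0],[0.2,0,0,0],[0.3,0,0,0],[0.4,0,0,0],[0.4,0,0,0]]]'; python3 -m crank '[[[0.1,0,0,0],[0.2,0,0,0],[0.3,0,0,0],[0.37,0,0,0],[0.37,0,0,0]]]'
```

```text
t: 11.05
eef_pos: [0.5838, -0.1085, 0.0575]
ee_rot: [-3.141, 0.007, 0.261]
force: [-13.8, -1.9, 11.3]
width: 0.0004
gripper_force: 6.7
t: 11.68
eef_pos: [0.5956, -0.1054, 0.0574]
ee_rot: [-3.141, 0.003, 0.261]
force: [-5.1, -1.1, 3.1]
width: 0.0004
gripper_force: 2.7
t: 12.3
eef_pos: [0.6032, -0.1032, 0.0574]
ee_rot: [-3.141, 0.006, 0.261]
force: [-10.9, -1.1, 7.9]
width: 0.0002
gripper_force: 5.4
```

```bash
python3 -m crank '[[[-0.08,0,0,0],[-0.16,0,0,0],[-0.24,0,0,0],[-0.32,0,0,0],[-0.4,0,0,0],[-0.6,0,0,0],[-0.9,0,0,0],[-0.9,0,0,0]]]'; python3 -m crank '[[[0,0,-1,0],[0,0,-2.5,0],[-1,-1,-4,0],[-2,-2.8,-5.5,0],[-2.5,-2.8,-5.5,0],[-2.5,-2.8,-5.5,0]]]'
python3 - <<'E'
from h import *
from scipy.spatial.transform import Rotation as Ro
s=arm.get_state();T=np.eye(4);T[:3,:3]=Ro.from_euler('xyz',s['ee_rot']).as_matrix();T[:3,3]=s['eef_pos']
k=arm.get_calibration('wrist');M=T@np.array(k['mount']);K=np.array(k['mtx'])
p,d=snap('wrist','w5')
v,u=np.nonzero(d>0);z=d[v,u]
w=(np.stack([(u-K[0,2])*z/K[0,0],(v-K[1,2])*z/K[1,1],z,z*0+1],1)@M.T)[:,:3]
h=w[(w[:,2]>.068)&(w[:,2]<.1)&(w[:,0]>.4)&(w[:,0]<.8)&(abs(w[:,1])<.25)]
g=np.zeros((400,600),np.uint8);ij=((h[:,:2]-[.4,-.25])/.001).astype(int);g[ij[:,0],ij[:,1]]=255
n,lab=cv2.connectedComponents(cv2.dilate(g,np.ones((5,5))))
c,sn=np.cos(.262),np.sin(.262)
for i in range(1,n):
    q=h[lab[ij[:,0],ij[:,1]]==i]
    if len(q)>30:
        J=q[:,:2]@np.array([[c,-sn],[sn,c]]);print(len(q),np.percentile(J,[2,98],axis=0).round(4).tolist(),q[:,2].max().round(3))
for cc in('scene','side'):
    p,d=snap(cc)
    for n in('tube','offcut','wire_brush','hammer'):
        for r in arm.trace(n,cc)[:1]:
            q=world(cc,d,r['mask']);print(cc,n,np.round(np.median(q,0),3))
E
```

```text
t: 13.3
eef_pos: [0.5843, -0.1084, 0.058]
ee_rot: [-3.142, -0.0, 0.262]
force: [-0.2, 0.9, -0.4]
width: 0.0005
gripper_force: 0.0
t: 14.05
eef_pos: [0.5057, -0.0569, 0.1957]
ee_rot: [-3.141, -0.001, 0.263]
force: [0.6, -0.3, -1.8]
width: 0.0006
gripper_force: 0.0
547 [[0.5578, -0.1339], [0.5669, -0.1012]] 0.083
528 [[0.5584, -0.2727], [0.5677, -0.2398]] 0.082
165 [[0.6186, -0.125], [0.6233, -0.1118]] 0.086
153 [[0.6192, -0.261], [0.6234, -0.2483]] 0.086
scene tube [ 0.487 -0.039  0.048]
scene offcut [0.7   0.013 0.057]
scene wire_brush [0.553 0.208 0.023]
scene hammer [ 0.706 -0.269  0.023]
side tube [0.469 0.005 0.048]
side offcut [0.468 0.01  0.049]
side wire_brush [0.518 0.201 0.017]
side hammer [ 0.67  -0.267  0.019]
```

View pics/w5.png

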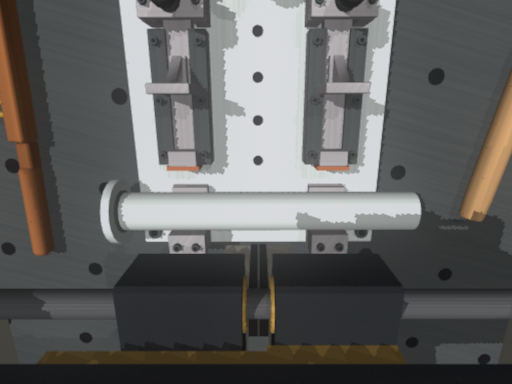

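Both lugs (175,88) and (340,88) sit 24 mm back of where they started. The jaws (183,160) and (333,160) are clear of the tube, which still lies in its cradles (y≈210). Everything else is where it was, so I hand the job in.

```bash
python3 -c "
from station import arm
print(arm.job_done())"
```

```text
the job is handed in; nothing more can be done
None
```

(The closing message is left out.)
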